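# Bolt the sample case shut in the bottling room

### The job

Bolt the square steel-lidded case shut: lift the handle of the barrel bolt on its lid out of the notch it lies in, slide the bolt across through its keeper, and let the handle drop fully into the other notch, then let go. Leave the bolt of the narrow case drawn back as it is.

Things in the scene. Friction and masses are not known exactly. Their poses are not given: they have to be found in the camera images.
- square_knob (a point): Centre of the 26 mm black ball on the bolt handle of the square case (270 x 270 mm, 100 high, fixed). Axes turn with the handle: y along the rod, the way the bolt slides shut; handle down: z up, x level from ball to rod. The rod's axis (level, 20 mm above the lid) is then 61 mm along +x and 22 mm along -z; the ball is 42 mm above the lid, clear on both sides along y.
- square_bolt (a joint): Slide of the square case's bolt (14 mm steel rod) in m, growing along the knob's y: 0 = stem mid first notch (starts within 4 mm), 0.050 = mid other notch, through the keeper; stops at -0.008 and 0.058, 0.4 N friction. Notches are 26 mm wide, open-topped, in an upright plate 6 mm thick, 33 mm out from the rod's axis towards the ball, its top 46 mm above the lid.
- square_handle (a joint): Swing of that handle (8 mm stem, ball centre 65 mm from the rod) up about the rod's axis, rad: 0 = down in a notch, where it starts, the stem then sloping 20 degrees up from level; above 0.5 the stem clears the notched plate and the bolt can slide; stops at 1.2. About 60 g; swings freely and falls down when let go.
- narrow_bolt (a joint): Slide in m of the same kind of bolt on the narrow case (270 x 140 mm, 100 high, fixed), which stands beside the square one, on either side of it. Starts near 0, drawn back, its handle down in the first notch; it is to stay so.

How it is judged:
On the way:
1. the handle of the square case's bolt is lifted out of the first notch (value of joint square_handle above 0.35 rad and value of joint square_bolt below 0.02 m), for 0.05 s.
At the end, for the whole second after the job is handed in: The square case's bolt is slid across by at least 38 mm, its handle lies down in the other notch (swung up by less than 0.1 rad), and the narrow case's bolt is still drawn back (slid by less than 20 mm) (value of joint square_bolt above 0.038 m and value of joint square_handle below 0.1 rad and value of joint narrow_bolt below 0.02 m); the robot touches nothing.
It fails at once if the narrow case's bolt is slid shut by more than 20 mm (value of joint narrow_bolt above 0.02 m).
It also fails if it takes over 37 s, if anything falls off the work surface, if the arm or the gripper's body presses on something with over 40 N, if the wrist force passes 120 N, or if a joint passes its speed limit or range.

### The arm

A 7-joint arm with a two-finger parallel gripper is mounted at the origin on the work surface. World frame = base frame: x ahead of the robot, y to its left, z up, the work surface at z = 0. Lengths are in m, angles in rad, forces in N, time in s.
With the tool pointing down it reaches from about 0.425 to 0.925 m from the base axis. Payload 6.8 kg.
Tool frame: the origin (TCP) lies midway between the tips of the shut fingers; the grasp point (between the pads) lies 19 mm behind it; z points along the fingers, y is the line along which they close (so a half turn about z gives the same grasp; the last joint's range is limited). The gripper opens to 85 mm and grips with 20 to 120 N. Pads are 22 mm wide; open, the fingers measure 114 mm over their backs; the gripper's body (76 mm by 85 mm) begins 54 mm behind the grasp point. The pads swing forward as they close: fully open they stand 13 mm farther back than shut.
Start: joints at [0.993, 0.477, 0.022, 1.555, -0.011, 1.109, -0.083], TCP at [0.306, -0.602, 0.231] pointing down, gripper open.
Joint ranges: [-2.96, 2.96], [-0.34, 2.1], [-1.41, 1.46], [0.24, 2.44], [-1.37, 4.51], [0.17, 1.92], [-2.96, 2.96]. Speed limits (rad/s): [2.39, 2.39, 3.14, 3.14, 3.14, 3.14, 3.14].

### API

Orientations are given as a rotation vector (axis times angle).
In Python, from bench import r gives the robot as it stands. The module is installed in compiled form; this text tells all that it offers.
- The arm moves only by the tool apply_moves, never from a script. Its argument "rows" is a list of rows, each a list of 6 numbers: the shift along the tool's x, y, z scaled (see below), then the turn, a rotation vector about the tool's x, y, z scaled (see below). A call has 1 to 5 rows; each row is the pose to reach, as a shift and turn from the pose commanded when the call began, along the tool's axes at that moment; what a row does not reach only later rows make up. The controller multiplies each number of a shift by 0.25 m and each number of a turn by 90 degrees. A row lasts 1/8 s, in which the tool goes at most 62.5 mm and 10.7 degrees, less where a joint would pass 70% of its speed; a pose out of reach is approached as far as the arm can. A call with a number of a shift or a turn outside -1 to 1 is refused whole. A call with a gripper value outside its range is refused whole. "claw" is the opening, from 0 (shut) to 1 (fully open), set as the call begins (left out, the last holds). The fingers move at their own pace and stop on an object; "newtons" is the grip in N (left out, the last holds). Time passes only in rows, so rows that repeat a pose let the fingers close. It gives the time, the measured TCP pose, the force, the opening and the grip force at its end, in the units of the state.
- r.get_obs(): the state, without advancing time (a new reading comes with each control period).
- r.grab_frame(name): name is "scene" or "top"; returns a dict with "pixels" (400x640x3 uint8, red, green, blue), "intrinsics" (3x3 intrinsics, pixels), "eye" and "attitude" of the camera in the world. Camera axes: x right, y up, looking along -z (the intrinsics and any distortion apply to the point x, -y, -z); pixel columns grow to the right and rows downward; lengths in m; the calibration is good to about 2 mm. A picture is of the moment at which its call begins. There is no depth.
- r.hand_in(): hands the job in; it is judged then, once.
Trained networks look in a picture, given as the dict that the camera call returned (one of the last four; its "shot" number tells which), for a name from the list of things; names that differ only in an ending like _2 or _b are one class to them, and where a whole thing is asked for, a point or a joint stands for the part that bears it (a point fixed in the world has none). Each returns a list of dicts, best first, with "conf" (0 to 1); they miss things now and then, are a little off and sometimes report something else, mostly with a low value. They report only what shows in the picture. A call takes as long as a camera call.
- r.search_frame(picture, thing): "rect" ([left, top, width, height] in pixels, round what is visible of it).
- r.outline_of(picture, thing): "pixels" (400x640 bool, what is visible of it) and "rect" ([left, top, width, height] in pixels, round what is visible of it).
- r.landmark_of(picture, thing): "point" ([column, row] in pixels: a listed point, or the origin of a listed thing).
The state is a dict: "clock": time; "joints": joint angles; "qvel": joint speeds; "tau": joint torques, N m; "tcp_pos": TCP position; "orientation": TCP orientation; "contact_force": force on the tool from outside, world axes, zero at the start; "moment": the same for the moment, N m; "grip_width": finger opening in m; "gripper_force": force on a finger pad.
Only numpy, scipy, OpenCV 4.12 (cv2) and the standard library are available. Lean on these libraries where they do the work, as an engineer would, in place of code of your own. Each camera call takes 0.05 s, during which the arm holds its last target. There are 200 camera calls.

## Working session

There is one attempt and no reset: what is moved stays moved. The work goes in short steps, Python scripts to look and compute and a tool call to move; the robot and the scene stay as the last step left them, time stands still between calls to the robot, and variables do not carry over. Pictures are saved under pics/ and viewed, at most 10 in all, crops included, and the job is handed in when it is done.

Besides the shell and the picture viewer there is one more tool, called as name(argument=value, ...), one argument or row to a line, values as JSON. apply_moves: Moves the arm, as the interface text tells. Its arguments: {"type":"object","properties":{"rows":{"type":"array","items":{"type":"array","items":{"type":"number"}}},"claw":{"type":"number"},"newtons":{"type":"number"}},"required":["rows"]}

```bash
mkdir -p pics
cat > h.py <<'E'
import numpy as np, cv2
from scipy.spatial.transform import Rotation as R
from bench import r
def rot(a):
    a=np.array(a,float)
    return a if a.shape==(3,3) else (R.from_rotvec(a).as_matrix() if a.size==3 else R.from_quat(a).as_matrix())
def ray(p,uv):
    K=np.array(p["intrinsics"]); d=np.linalg.inv(K)@[uv[0],uv[1],1]
    d=rot(p["attitude"])@[d[0],-d[1],-d[2]]
    return np.array(p["eye"]),d/np.linalg.norm(d)
def proj(p,X):
    c=rot(p["attitude"]).T@(np.array(X)-p["eye"]); q=np.array(p["intrinsics"])@[c[0],-c[1],-c[2]]
    return q[:2]/q[2]
def tri(rs):
    A=sum(np.eye(3)-np.outer(d,d) for o,d in rs); b=sum((np.eye(3)-np.outer(d,d))@o for o,d in rs)
    return np.linalg.solve(A,b)
def onz(p,uv,z):
    o,d=ray(p,uv); return o+d*(z-o[2])/d[2]
E
python3 - <<'E'
from h import *
P={}
for n in("top","scene"):
    p=P[n]=r.grab_frame(n); cv2.imwrite(f"pics/{n}0.png",p["pixels"][:,:,::-1])
    print(n,p["eye"],p["attitude"],p["intrinsics"],[k for k in p])
    for t in("square_knob","square_bolt","narrow_bolt"):
        print(t,[(np.round(x["point"],1),round(x["conf"],2)) for x in r.landmark_of(p,t)[:3]],[(np.round(x["rect"]),round(x["conf"],2)) for x in r.search_frame(p,t)[:3]])
print(r.get_obs())
E
```

```text
top [ 0.44436593 -0.01398164  0.92473586] [ 0.10294766 -0.13007647 -1.57865922] [[398.40356231   0.         321.2284158 ]
 [  0.         398.40356231 198.94144767]
 [  0.           0.           1.        ]] ['pixels', 'intrinsics', 'eye', 'attitude', 'shot']
square_knob [(array([432.1, 239.8]), 0.71)] [(array([421., 206.,  14.,  39.]), 0.86)]Traceback (most recent call last):
  File "<stdin>", line 7, in <module>
ValueError: it knows: square_knob
```

Run:
```python
from h import *
P={};k={}
for n in("top","scene"):
    p=P[n]=r.grab_frame(n); cv2.imwrite(f"pics/{n}0.png",p["pixels"][:,:,::-1])
    print(n,p["eye"],p["attitude"])
    L=r.landmark_of(p,"square_knob"); k[n]=L
    print([(np.round(x["point"],1),round(x["conf"],2)) for x in L[:3]],[(np.round(x["rect"]),round(x["conf"],2)) for x in r.search_frame(p,"square_knob")[:3]])
print(tri([ray(P[n],k[n][0]["point"]) for n in P if k[n]]))
print([onz(P[n],k[n][0]["point"],.142) for n in P if k[n]])
print(r.get_obs())
```

```text
top [ 0.44436593 -0.01398164  0.92473586] [ 0.10294766 -0.13007647 -1.57865922]
[(array([430.4, 237.4]), 0.57)] [(array([423., 207.,  16.,  39.]), 0.9)]
scene [ 0.80676621 -0.43195153  0.82445861] [0.60543018 0.18777208 0.5419386 ]
[(array([225.1, 274.1]), 0.91)] [(array([220., 267.,  42.,  40.]), 0.78)]
[ 0.48104339 -0.24083213  0.15000939]
[array([ 0.48251174, -0.24208158,  0.142     ]), array([ 0.47595363, -0.23951935,  0.142     ])]
{'clock': 0.45, 'joints': array([ 0.99289819,  0.47705022,  0.02237439,  1.55548934, -0.01149017,
        1.10932231, -0.08312263]), 'qvel': array([ 0.00062595, -0.00254323,  0.00114068, -0.00078848, -0.00191839,
        0.00116309,  0.00027592]), 'tau': array([-1.81198793e-03, -5.95706999e+01,  1.60425369e+00, -2.81205869e+01,
        1.24415243e-02,  3.11656840e-03, -1.51874008e-05]), 'tcp_pos': array([ 0.30557051, -0.60182647,  0.23123592]), 'orientation': array([-3.05518952e+00, -7.31130446e-01,  4.71997437e-05]), 'contact_force': array([-0.13672037, -0.17615261,  0.31963569]), 'moment': array([0.00313751, 0.01739667, 0.03114933]), 'gripper_force': 0.0, 'grip_width': 0.08547778040652583}
```

View pics/top0.png

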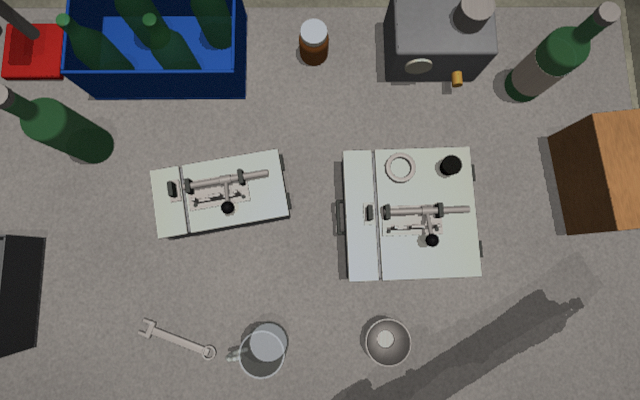

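View pics/scene0.png

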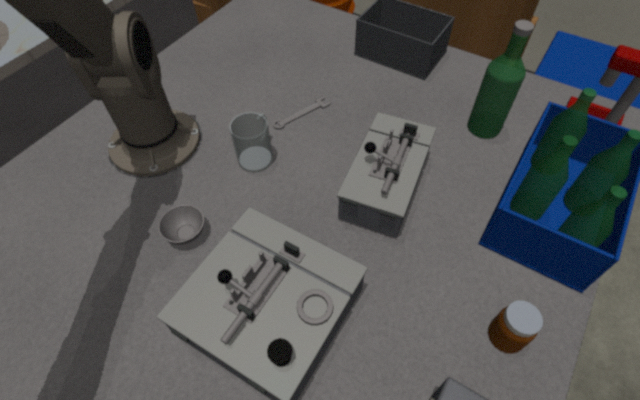

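```bash
cat >> h.py <<'E'
def blob(p,uv,w=14,th=45):
    u,v=map(int,uv); g=p["pixels"][v-w:v+w,u-w:u+w].max(2)
    m=(g<th).astype(np.uint8); n,l,s,c=cv2.connectedComponentsWithStats(m)
    i=1+np.argmax(s[1:,4]); return c[i]+[u-w,v-w], s[i]
def todo(o,pos,Rm):
    T=rot(o["orientation"]); d=T.T@(np.array(pos)-o["tcp_pos"]); w=R.from_matrix(T.T@Rm).as_rotvec()
    return np.round(d/.25,4),np.round(w/(np.pi/2),4)
E
python3 - <<'E'
from h import *
P={n:r.grab_frame(n) for n in("top","scene")}
a,sa=blob(P["top"],(432,240)); b,sb=blob(P["scene"],(225,277))
print(a,sa,b,sb); X=tri([ray(P["top"],a),ray(P["scene"],b)]); print(X,proj(P["top"],X)-a,proj(P["scene"],X)-b)
print(onz(P["top"],a,.142),onz(P["scene"],b,.142))
e=onz(P["top"],(470,210),.12);f=onz(P["top"],(387,213),.12);print("rod top",e,f)
e2=onz(P["scene"],(226,337),.12);f2=onz(P["scene"],(284,260),.12);print("rod scene",e2,f2)
for s,t in((343,279),(481,275)): print(onz(P["top"],(s,t),.1))
for s,t in((343,151),(470,148)): print(onz(P["top"],(s,t),.1))
for s in(e,f),(e2,f2):
    d=s[1]-s[0]; print("yaw of slide deg",np.degrees(np.arctan2(d[1],d[0])))
o=r.get_obs(); print(rot(o["orientation"]))
c=np.hstack([cv2.resize(P[n]["pixels"][int(v)-50:int(v)+50,int(u)-50:int(u)+50],(400,400),interpolation=cv2.INTER_CUBIC) for n,(u,v) in(("top",a),("scene",b))])
cv2.imwrite("pics/c.png",c[:,:,::-1])
E
```

```text
[431.44166667 239.70833333] [  7   8  13  12 120] [224.33823529 276.32352941] [  7   7  14  14 136]
[ 0.4779258 -0.2437116  0.1426824] [0.00691235 0.00655631] [ 0.01061818 -0.00096102]
[ 0.47796806 -0.24389909  0.142     ] [ 0.4775821  -0.24353445  0.142     ]
rod top [ 0.53852008 -0.33287252  0.12      ] [ 0.53412202 -0.16228917  0.12      ]
rod scene [ 0.54038461 -0.32111222  0.12      ] [ 0.53906396 -0.1535162   0.12      ]
[ 0.4023026  -0.07126177  0.1       ]
[ 0.40663779 -0.35438491  0.1       ]
[ 0.6703403 -0.0767198  0.1      ]
[ 0.67484724 -0.34988599  0.1       ]
yaw of slide deg 91.47689935686194
yaw of slide deg 90.45147874981129
[[ 8.91658772e-01  4.52708111e-01  1.44948070e-05]
 [ 4.52708111e-01 -8.91658772e-01  1.03675518e-05]
 [ 1.76178967e-05 -2.68240183e-06 -1.00000000e+00]]
```

View pics/c.png

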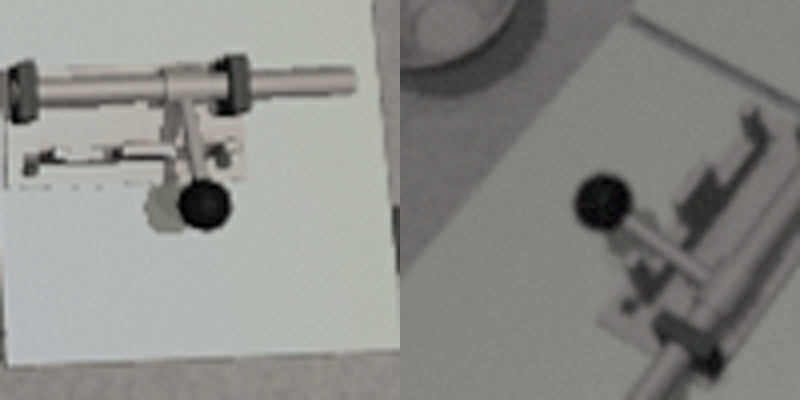

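Run:
```python
from h import *
u=np.array([-.0157,1,0]);u/=np.linalg.norm(u); y=-u; z=np.array([0,0,-1.]); Rm=np.c_[np.cross(y,z),y,z]
o=r.get_obs(); print(o["clock"]); print(todo(o,[.478,-.2437,.20],Rm), Rm)
```

```text
0.55
(array([ 1.2635, -0.9652,  0.1252]), array([-0.    , -0.    ,  0.2891])) [[ 0.99987678  0.01569807  0.        ]
 [ 0.01569807 -0.99987678  0.        ]
 [ 0.         -0.         -1.        ]]
```

apply_moves(
  rows=[
    [0.2,-0.15,0,0,0,0.1],
    [0.4,-0.3,0,0,0,0.2],
    [0.6,-0.46,0,0,0,0.2891],
    [0.8,-0.61,0,0,0,0.2891],
    [1,-0.76,0,0,0,0.2891],
  ],
  claw=0.85,
)

```text
clock: 1.18
tcp_pos: [0.4426, -0.3188, 0.2317]
orientation: [3.141, 0.025, 0.001]
contact_force: [0.7, -1.2, 0.6]
grip_width: 0.0725
gripper_force: 0.0
```

```bash
cat > t.py <<'E'
from h import *
import sys
u=np.array([-.0157,1,0]);u/=np.linalg.norm(u); y=-u; z=np.array([0,0,-1.]); Rm=np.c_[np.cross(y,z),y,z]
o=r.get_obs(); print(o["clock"],o["tcp_pos"],o["grip_width"],o["contact_force"]); print(todo(o,eval(sys.argv[1]),Rm))
E
python3 t.py [.478,-.2437,.20]
```

```text
1.175 [ 0.44263655 -0.31878332  0.23167874] 0.07245465933397466 [ 0.74295101 -1.16318047  0.55694369]
(array([ 0.146 , -0.2981,  0.1267]), array([ 0.0003, -0.0005,  0.    ]))
```

apply_moves(
  rows=[
    [0.08,-0.2,0.06,0,0,0],
    [0.146,-0.3,0.127,0,0,0],
    [0.146,-0.3,0.127,0,0,0],
  ],
)

```text
clock: 1.55
tcp_pos: [0.4779, -0.242, 0.1987]
orientation: [-3.14, -0.033, 0.002]
contact_force: [-0.5, -0.8, 0.6]
grip_width: 0.0726
gripper_force: 0.0
```

```bash
python3 t.py [.478,-.2437,.1235]
python3 - <<'E'
from h import *
p=r.grab_frame("scene"); cv2.imwrite("pics/s1.png",p["pixels"][:,:,::-1])
E
```

```text
1.55 [ 0.47792199 -0.24197212  0.19866134] 0.07256617138086688 [-0.53965231 -0.77020658  0.63792533]
(array([0.0005, 0.0074, 0.3006]), array([-0.001 ,  0.0008,  0.0034]))
```

View pics/s1.png

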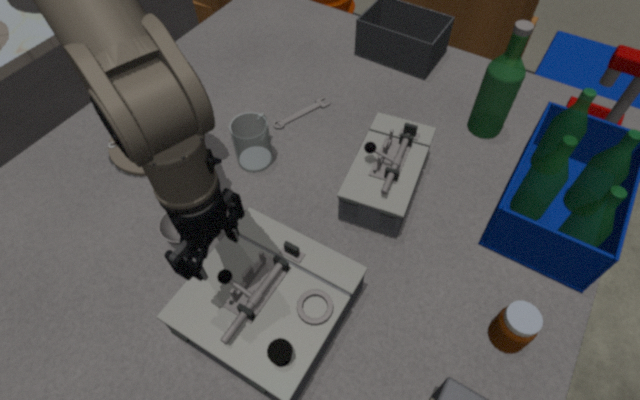

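The open fingers at about (195,262) and (232,215) hang above the knob at (224,277), one on each side of it; everything is undisturbed. Going down and gripping.

apply_moves(
  rows=[
    [0,0.003,0.15,0,0,0],
    [0,0.003,0.3,0,0,0],
    [0,0.003,0.3,0,0,0],
  ],
)

```text
clock: 1.98
tcp_pos: [0.4748, -0.2468, 0.1229]
orientation: [-3.14, -0.021, 0.007]
contact_force: [0.3, 0.6, 0.9]
grip_width: 0.0727
gripper_force: 0.0
```

apply_moves(
  rows=[
    [0,0,0,0,0,0],
    [0,0,0,0,0,0],
    [0,0,0,0,0,0],
    [0,0,0,0,0,0],
    [0,0,0,0,0,0],
  ],
  claw=0,
  newtons=25,
)

```text
clock: 2.6
tcp_pos: [0.478, -0.2464, 0.1259]
orientation: [3.14, 0.024, 0.003]
contact_force: [-1.4, 0.7, 7.0]
grip_width: 0.0244
gripper_force: 24.3
```

```bash
python3 t.py [.478,-.2437,.1235]
```

```text
2.6 [ 0.47798688 -0.24636519  0.12591702] 0.024385679366424922 [-1.44081611  0.67390788  6.96587506]
(array([ 0.0002, -0.0107,  0.0097]), array([ 0.0007, -0.0013, -0.0001]))
```

apply_moves(
  rows=[
    [0.01,0,-0.024,0,0,0],
    [0.023,0,-0.047,0,0,0],
    [0.037,0,-0.068,0,0,0],
    [0.063,0,-0.098,0,0,0],
    [0.063,0,-0.098,0,0,0],
  ],
)

```text
clock: 3.22
tcp_pos: [0.4932, -0.2456, 0.1497]
orientation: [3.141, 0.025, 0.0]
contact_force: [-2.1, 0.5, 0.6]
grip_width: 0.024
gripper_force: 24.8
```

```bash
python3 t.py [.478,-.2437,.1235]
python3 - <<'E'
from h import *
P={n:r.grab_frame(n) for n in("top","scene")}
c=np.hstack([cv2.resize(P[n]["pixels"][v-60:v+60,u-60:u+60],(400,400),interpolation=cv2.INTER_CUBIC) for n,(u,v) in(("top",(431,230)),("scene",(235,270)))])
cv2.imwrite("pics/c2.png",c[:,:,::-1])
E
```

```text
3.225 [ 0.49322591 -0.24563128  0.14969437] 0.023987279324242716 [-2.11133509  0.51900801  0.62403338]
(array([-0.0608, -0.0087,  0.1048]), array([ 0.0001, -0.    ,  0.0001]))
```

View pics/c2.png

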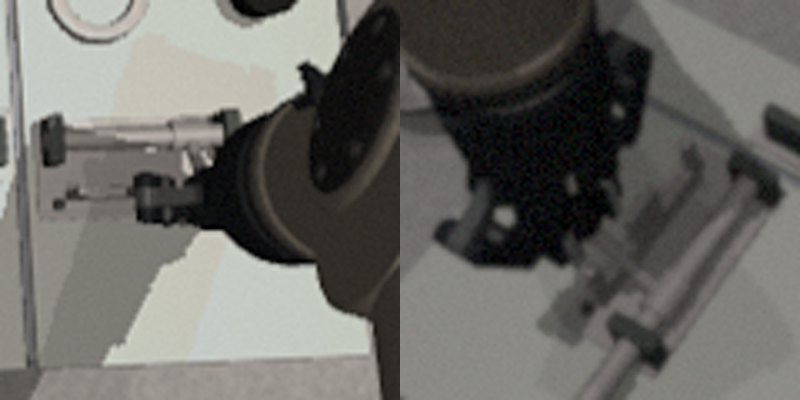

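The crop shows the gripper still holding the knob with the stem raised above the notched plate; grip is steady at 24 mm. I'll raise it further, then slide.

apply_moves(
  rows=[
    [0.024,0,-0.021,0,0,0],
    [0.052,0,-0.039,0,0,0],
    [0.052,0,-0.039,0,0,0],
    [0.052,0,-0.039,0,0,0],
  ],
)

```text
clock: 3.82
tcp_pos: [0.5062, -0.2454, 0.1589]
orientation: [3.141, 0.025, 0.001]
contact_force: [-1.1, 0.1, 0.2]
grip_width: 0.0241
gripper_force: 24.8
```

apply_moves(
  rows=[
    [0,-0.04,0,0,0,0],
    [0,-0.09,0,0,0,0],
    [0,-0.14,0,0,0,0],
    [0,-0.2,0,0,0,0],
    [0,-0.2,0,0,0,0],
  ],
)

```text
clock: 4.45
tcp_pos: [0.505, -0.1933, 0.1589]
orientation: [-3.141, -0.029, 0.001]
contact_force: [-3.2, 0.5, 2.1]
grip_width: 0.0239
gripper_force: 25.1
```

```bash
python3 t.py [.478,-.1937,.1235]
python3 - <<'E'
from h import *
P={n:r.grab_frame(n) for n in("top","scene")}
c=np.hstack([cv2.resize(P[n]["pixels"][v-60:v+60,u-60:u+60],(400,400),interpolation=cv2.INTER_CUBIC) for n,(u,v) in(("top",(411,230)),("scene",(250,260)))])
cv2.imwrite("pics/c3.png",c[:,:,::-1])
E
```

```text
4.45 [ 0.50501417 -0.19331064  0.15893598] 0.02391325939223879 [-3.17033466  0.52351629  2.10177698]
(array([-0.108 , -0.0003,  0.1418]), array([-0.0006,  0.0003,  0.0017]))
```

View pics/c3.png

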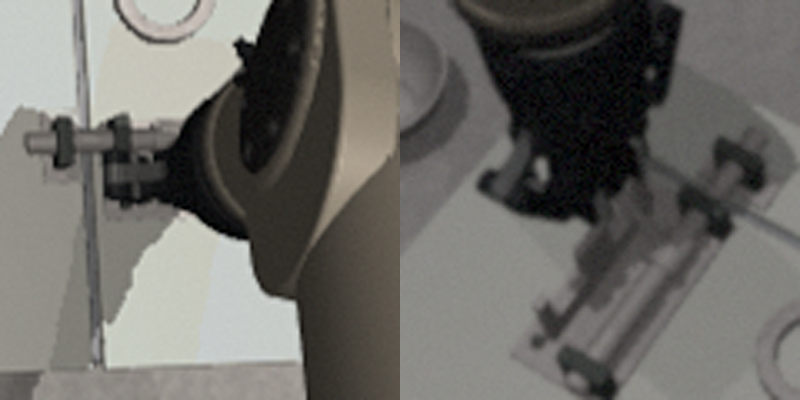

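The rod now passes through the keeper (left end at (40,143) in the crop), still gripped. Lowering along the arc.

apply_moves(
  rows=[
    [-0.028,0,0.018,0,0,0],
    [-0.052,0,0.039,0,0,0],
    [-0.078,0,0.068,0,0,0],
    [-0.105,0,0.112,0,0,0],
    [-0.113,0,0.132,0,0,0],
  ],
)

```text
clock: 5.18
tcp_pos: [0.4772, -0.1962, 0.1259]
orientation: [3.141, 0.024, 0.002]
contact_force: [-1.0, 0.6, 17.5]
grip_width: 0.0241
gripper_force: 26.2
```

apply_moves(
  rows=[
    [0,0,0,0,0,0],
    [0,0,0,0,0,0],
    [0,0,0,0,0,0],
  ],
  claw=0.7,
)

```text
clock: 5.55
tcp_pos: [0.4765, -0.1958, 0.1255]
orientation: [-3.141, -0.025, 0.001]
contact_force: [-0.1, 0.3, -0.5]
grip_width: 0.0598
gripper_force: 0.0
```

apply_moves(
  rows=[
    [0,0,-0.1,0,0,0],
    [0,0,-0.3,0,0,0],
    [0,0,-0.5,0,0,0],
    [-0.1,0.3,-0.6,0,0,0],
    [-0.3,0.5,-0.6,0,0,0],
  ],
)

```text
clock: 6.18
tcp_pos: [0.4213, -0.3031, 0.2759]
orientation: [3.139, 0.029, 0.006]
contact_force: [-0.7, -0.2, -0.9]
grip_width: 0.0601
gripper_force: 0.0
```

apply_moves(
  rows=[
    [0,0.25,0,0,0,0],
    [0,0.4,0,0,0,0],
    [0,0.4,0,0,0,0],
  ],
)

```text
clock: 6.55
tcp_pos: [0.4202, -0.4045, 0.2735]
orientation: [3.141, 0.017, -0.002]
contact_force: [0.2, 0.6, -0.3]
grip_width: 0.0598
gripper_force: 0.0
```

Run:
```python
from h import *
P={n:r.grab_frame(n) for n in("top","scene")}; k={}
for n,p in P.items():
    L=r.landmark_of(p,"square_knob"); k[n]=L; print(n,[(x["point"],x["conf"]) for x in L[:2]])
    print("expected",proj(p,[.4772,-.1937,.1425]))
c=np.hstack([cv2.resize(P[n]["pixels"][v-60:v+60,u-60:u+60],(400,400),interpolation=cv2.INTER_CUBIC) for n,(u,v) in(("top",(411,230)),("scene",(250,260)))])
cv2.imwrite("pics/c4.png",c[:,:,::-1]); print(r.get_obs()["contact_force"],r.get_obs()["clock"])
```

```text
top [([408.9, 238.4], 0.64)]
expected [406.08217732 240.3855948 ]
scene [([243.1, 250.2], 0.92)]
expected [241.98840231 254.69383649]
[ 1.58778606 -0.21503905 -0.43662018] 6.75
```

View pics/c4.png

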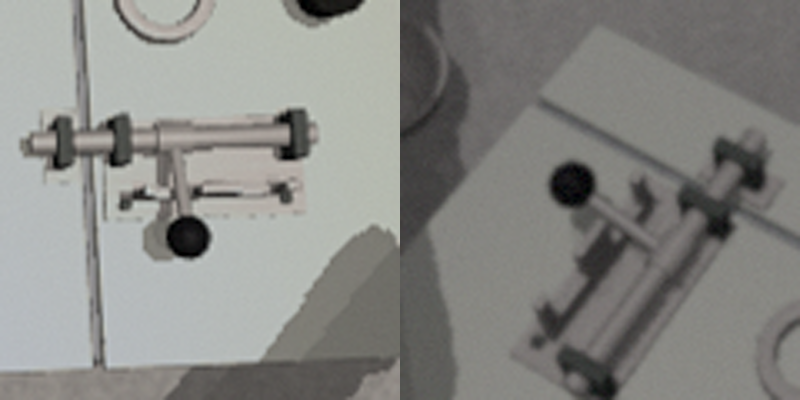

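The knob is at (407,241) in the top view and (242,255) in the scene view. That is within 2 px of where it should be with the handle down at 50 mm. The bolt is through the keeper and the arm is clear.

```bash
python3 -c "
from h import *
print(r.hand_in())"
```

```text
the job is handed in; nothing more can be done
None
```

The square case's bolt is slid across through its keeper, with its handle down in the other notch; the robot let go and moved clear, never going near the narrow case's bolt, and the job was handed in (no verdict was returned).

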